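Square up a hinged casting frame and hold it

ROBOT

A 6-joint arm with a two-finger parallel gripper is mounted at the origin on the work surface. World frame = base frame: x ahead of the robot, y to its left, z up, the work surface at z = 0. Lengths are in m, angles in rad, forces in N, time in s.
With the tool pointing down it reaches from about 0.325 to 0.9 m from the base axis. Payload 6.1 kg.
Tool frame: the origin (TCP) lies at the very end of the fingers, on their centre line; the grasp point (between the pads) lies 19 mm behind it (r.pinch_z is the distance from the TCP to the grasp point, in m); z points along the fingers, y is the direction in which the jaws open and shut (so a half turn about z gives the same grasp; the last joint's range is limited). The gripper opens to 85 mm and grips with 20 to 120 N. Pads are 22 mm wide; open, the fingers measure 114 mm over their backs; the gripper's body (76 mm by 85 mm) begins 54 mm behind the grasp point. The pads swing forward as they close: fully open they stand 13 mm farther back than shut.
Start: joints at [-1.34, 0.22, 1.526, -0, 1.395, -0.126], TCP at [0.218, -0.586, 0.231] pointing down, gripper open.
Joint ranges: [-2.98, 2.98], [-0.91, 2.08], [0.09, 2.57], [-1.24, 4.39], [0.2, 2.65], [-2.68, 2.68]. Speed limits (rad/s): [2.57, 2.57, 3.01, 3.14, 3.14, 3.14].

INTERFACE

Orientations are given as a unit quaternion [x, y, z, w].
In Python, from cell import r, viewer gives the robot as it stands.
- The arm moves only by the tool play_rows, never from a script. Its argument "commands" is a list of rows, each an object with "fingers": the finger opening in cm, from 0 to 8.54; "translation": the shift along the tool's x, y, z in cm, a list of three; "yaw": the turn about the tool's z in degrees. A call has 1 to 5 rows; each row is the pose to reach, as a shift and turn from the pose commanded when the call began, along the tool's axes at that moment; what a row does not reach only later rows make up. A row lasts 1/12 s, in which the tool goes at most 41.7 mm and 7.16 degrees, less where a joint would pass 70% of its speed; a pose out of reach is approached as far as the arm can. A call with a gripper value outside its range is refused whole. The fingers move at their own pace and stop on an object; the grip force is fixed at half the most. Time passes only in rows, so rows that repeat a pose let the fingers close. It gives the time, the measured TCP pose, the force and the opening at its end, in the units of the state.
- r.read_state(): the state, without advancing time (a new reading comes with each control period).
- viewer.grab_frame(name): name is "scene" or "top"; returns a dict with "pixels" (480x640x3 uint8, blue, green, red), "mtx" (3x3 intrinsics, pixels), "T" (4x4, takes a point from camera to world coordinates). Camera axes: x right, y down, z forward; pixel columns grow to the right and rows downward; lengths in m; the calibration is good to about 2 mm. A picture is of the moment at which its call begins. There is no depth.
- r.sign_off(): hands the job in, once; it reports no verdict.
The state is a dict: "time": time; "joints": joint angles; "dq": joint speeds; "tau": joint torques, N m; "position": TCP position; "orientation": TCP orientation; "force": force on the tool from outside, world axes, zero at the start; "wrist_torque": the same for the moment, N m; "grip_width": finger opening in m.
Only numpy, scipy, OpenCV 4.12 (cv2) and the standard library are available. Lean on these libraries where they do the work, as an engineer would, in place of code of your own. Each camera call takes 0.05 s, during which the arm holds its last target.

TASK

Get the hinged casting frame square for pouring plaster: pick up the dark metal square, lay it flat on the frame's base board and press its heel right into the hinged corner until both outer edges lie flush against the two white boards, so that the swinging board is brought square to the fixed one. Finish while still gripping the square and pressing it against both boards, and leave the plaster model, the bowl and the soap jar where they stand.

Things in the scene. Friction and masses are not known exactly. Their poses are not given: they have to be found in the camera images.
- frame: Plaster-casting frame screwed to the bench: plywood base board 18 mm thick (x -60 to 310, y -310 to 50 mm) carrying two white boards that meet at a hinge. Origin on the hinge line, where the boards' inner faces meet, at bench level; z up. Work space of the corner: x > 0, y < 0, base top at z = 18. Screw heads and plaster splashes on it are flat.
- fixed_board: White-faced board 18 mm thick, 300 long, top 88 mm above the bench, fixed to the base by two brackets behind it. Its origin and axes coincide with the frame's: inner face is the plane x = 0, looking to +x, from y = 0 to -300 mm. Wooden cleat outside its free end. The square rubs on either board with friction of up to about 0.7 of the force pressing it there.
- swing_board (a joint): Angle of the swinging board, rad: 0 = square to the fixed board (inner face on the frame's plane y = 0), negative = swung inwards (corner too acute), positive = too far open. Starts at -0.32 to -0.12. Stiff hinge: about 3 N at 180 mm from it moves the board, which stays where left. Knuckles of 3.5 mm radius on the hinge line.
- swing_end (a point): Top inner edge of the swinging board's free end, 300 mm from the hinge line, 88 mm above the bench. The board is white-faced, 18 mm thick, 300 mm long, its top 88 mm above the bench; a wooden cleat outside its free end. This point's x axis runs along the board away from the hinge; the board lies on the +y side of it.
- square: Loose flat dark aluminium square, 16 mm thick, 0.29-0.45 kg. Origin: underside, middle of its diagonal brace. Heel at x -80, y +80 mm; legs 180 long, 22 wide, run from it along +x (outer edge y = +80) and -y (outer edge x = -80). Brace: along (1, 1), 14 wide, 190 long; grip across it from above, one finger in the open window. Home: axes parallel to the frame's, origin at x 80, y -80 of the frame.
- heel (a point): Outer corner of the square, where its two outer edges would meet, on the underside (the outermost 12 x 12 mm there is cut away to clear the hinge). Home, it is at the frame's x = 0, y = 0, 18 mm above the bench.
- model: Bystander: plaster model of a conical bowl standing upside down on the base board, 100 mm across at the bottom, 60 mm high; origin at the centre of its underside. It stands about 235 mm in x and -235 mm in y from the frame's origin.
- bowl: Bystander: white conical bowl on the bench, 104 mm across, 55 mm high; origin at the centre of its underside.
- soap_jar: Bystander: white closed jar with a blue lid on the bench, 68 mm across, 75 mm high; origin at the centre of its underside.

How it is judged:
At the end, for the whole second after the job is handed in: Held by the fingers and at rest, the square lies flat on the base board, within 0.02 rad of the frame's axes, heel within 3 mm of the hinge corner, pressing each board with over 0.5 N; swinging board within 0.02 rad of square; model, bowl and jar within 15 mm of their places (value of joint swing_board between -0.02 and 0.02 rad and angle between the x axis of square and the x axis of frame, either way round below 0.02 rad and angle between square's own z axis and vertical below 0.03 rad and x of heel in the frame of frame between -0.003 and 0.003 m and y of heel in the frame of frame between -0.003 and 0.003 m and height (world z) of heel between 0.015 and 0.023 m and contact force between square and fixed_board above 0.5 N and contact force between square and swing_board above 0.5 N and contact force between the fingers and square above 2 N and linear speed of square below 0.01 m/s and distance of each of model, bowl, soap_jar from where it was at the start of the episode below 0.015 m); the arm keeps its last pose, push and grip.
It fails at once if the plaster model is knocked over or shoved more than 30 mm (angle between model's own z axis and vertical above 0.35 rad or distance of model from where it was at the start of the episode above 0.03 m).
It fails at once if the bowl or the soap jar is knocked over or shoved more than 30 mm (angle between any of bowl, soap_jar's own z axis and vertical above 0.35 rad or distance of any of bowl, soap_jar from where it was at the start of the episode above 0.03 m).
It also fails if it takes over 42 s, if anything falls off the work surface, if the arm or the gripper's body presses on something with over 40 N, if the wrist force passes 120 N, or if a joint passes its speed limit or range.

## Working session

There is one attempt and no reset: what is moved stays moved. The work goes in short steps, Python scripts to look and compute and a tool call to move; the robot and the scene stay as the last step left them, time stands still between calls to the robot, and variables do not carry over. Pictures are saved under pics/ and viewed, and the job is handed in when it is done.

Besides the shell and the picture viewer there is one more tool, called after "Call:" as name(argument=value, ...), one argument or row to a line, values as JSON. play_rows: Moves the arm, as the interface text tells. Its arguments: {"type":"object","properties":{"commands":{"type":"array","items":{"type":"object","properties":{"fingers":{"type":"number"},"translation":{"type":"array","items":{"type":"number"}},"yaw":{"type":"number"}}}}},"required":["commands"]}

```bash
mkdir -p pics; ls; python3 - <<'E'
from cell import r, viewer
import cv2
for n in ["scene","top"]:
    f=viewer.grab_frame(n); cv2.imwrite(f"pics/{n}0.png",f["pixels"]); print(f["mtx"].round(1).tolist(),f["T"].round(4).tolist())
s=r.read_state(); print(s)
E
```

```text
pics
[[492.1, 0.0, 310.2], [0.0, 492.1, 234.3], [0.0, 0.0, 1.0]] [[0.4032, 0.511, -0.7592, 1.4727], [0.9151, -0.2168, 0.34, -0.411], [0.0091, -0.8318, -0.555, 0.741], [0.0, 0.0, 0.0, 1.0]]
[[581.9, 0.0, 318.8], [0.0, 581.9, 239.0], [0.0, 0.0, 1.0]] [[0.0666, -0.9743, 0.215, 0.1884], [-0.9978, -0.0662, 0.0088, -0.0079], [0.0057, -0.2151, -0.9766, 1.6713], [0.0, 0.0, 0.0, 1.0]]
{'time': 0.1, 'joints': array([-1.34008245e+00,  2.21186161e-01,  1.52749376e+00, -1.41181880e-05,
        1.39472013e+00, -1.26076040e-01]), 'dq': array([ 0.00035585, -0.00158105, -0.00319544, -0.00119841,  0.0005375 ,
        0.00053637]), 'tau': array([ 2.74860722e-03, -4.98238599e+01, -3.90546906e+01, -4.70563441e-05,
        5.59886335e-03, -9.40949292e-07]), 'position': array([ 0.2181713 , -0.58509494,  0.23028611]), 'orientation': array([ 9.84129153e-01,  1.77451382e-01, -5.41984579e-05, -9.02101943e-04]), 'force': array([-0.20157682, -0.12863808,  0.42359956]), 'wrist_torque': array([-0.04574112, -0.01025042, -0.00126221]), 'grip_width': 0.08529544066720618}
```

View pics/scene0.png

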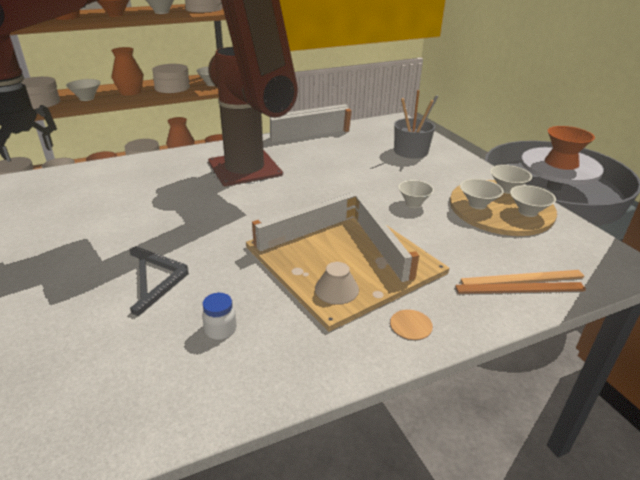

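View pics/top0.png

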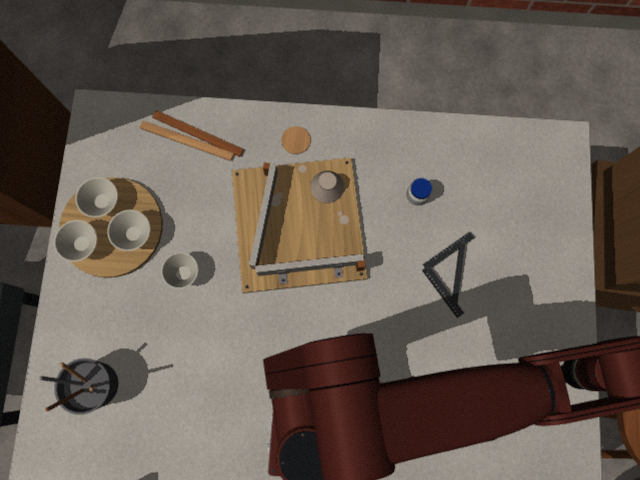

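```bash
cat > h.py <<'E'
import numpy as np, cv2
def ray(f,uv,z):
    uv=np.atleast_2d(np.array(uv,float)); d=np.c_[uv,np.ones(len(uv))]@np.linalg.inv(f["mtx"]).T@f["T"][:3,:3].T
    o=f["T"][:3,3]; return o+d*((z-o[2])/d[:,2])[:,None]
def proj(f,P):
    P=np.atleast_2d(P); q=(P-f["T"][:3,3])@f["T"][:3,:3]; q=q@f["mtx"].T; return q[:,:2]/q[:,2:]
def crop(f,x,y,w,h,k,name):
    cv2.imwrite(name,cv2.resize(f["pixels"][y:y+h,x:x+w],None,fx=k,fy=k,interpolation=cv2.INTER_CUBIC))
E
python3 - <<'E'
from cell import r, viewer
from h import *
import pickle
f=viewer.grab_frame("top"); g=viewer.grab_frame("scene"); pickle.dump((f,g),open("f0.pkl","wb"))
crop(f,225,145,150,150,4,"pics/c1.png"); crop(f,400,215,100,110,5,"pics/c2.png")
E
```

```text
(no output)
```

View pics/c1.png

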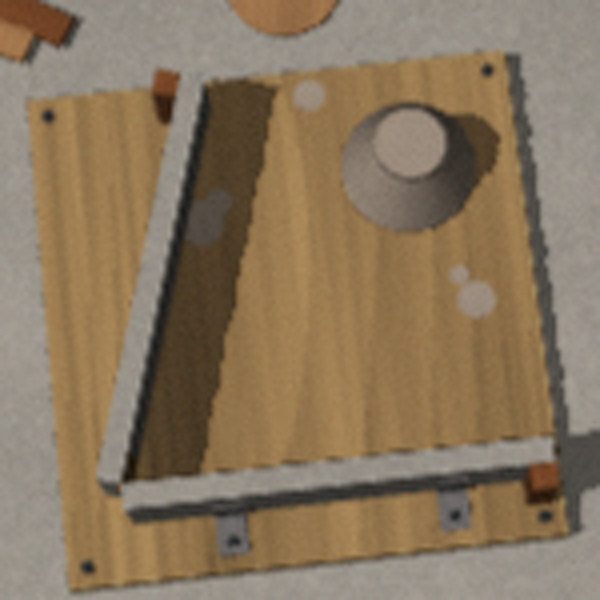

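View pics/c2.png

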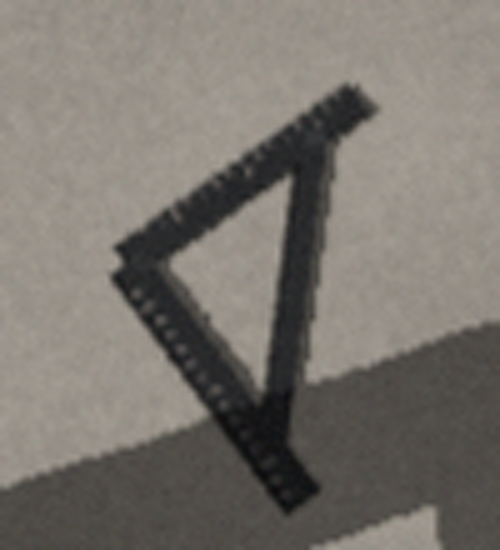

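```bash
cat >> h.py <<'E'
def edge(f,a,b,half=4,trim=.12):
    """line fit to strongest gradient near segment a-b; returns (point,dir), rms"""
    g=cv2.GaussianBlur(cv2.cvtColor(f["pixels"],cv2.COLOR_BGR2GRAY),(0,0),.8).astype(np.float32)
    a,b=np.array(a,float),np.array(b,float); d=(b-a)/np.linalg.norm(b-a); n=np.array([-d[1],d[0]])
    s=np.arange(-half,half+.01,.25); pts=[]
    for t in np.linspace(trim,1-trim,40):
        c=a+t*(b-a); q=(c+s[:,None]*n).astype(np.float32)
        v=cv2.remap(g,q[:,:1].copy(),q[:,1:].copy(),cv2.INTER_LINEAR)[:,0]
        w=np.abs(np.gradient(v)); pts.append(q[np.argmax(w)])
    pts=np.array(pts,np.float32)
    for _ in range(3):
        l=cv2.fitLine(pts,cv2.DIST_HUBER,0,.01,.01).ravel(); e=(pts-l[2:])@np.array([-l[1],l[0]])
        k=np.abs(e)<max(.5,2*np.std(e)); pts=pts[k]
    return l,float(np.std(e[k])),len(pts)
def isect(l,m):
    t=np.linalg.solve(np.c_[l[:2],-m[:2]],m[2:]-l[2:]); return l[2:]+t[0]*l[:2]
def rigid(src,dst):
    S,D=np.array(src),np.array(dst); s,d=S.mean(0),D.mean(0); A=(S-s);B=(D-d)
    th=np.arctan2((A[:,0]*B[:,1]-A[:,1]*B[:,0]).sum(),(A*B).sum()); R=np.array([[np.cos(th),-np.sin(th)],[np.sin(th),np.cos(th)]])
    t=d-R@s; return th,t,np.linalg.norm(S@R.T+t-D,axis=1)
E
cat > m1.py <<'E'
from h import *
import pickle
f,g=pickle.load(open("f0.pkl","rb"))
c1=lambda x,y:np.array([225+(x+.5)/4-.5,145+(y+.5)/4-.5]); c2=lambda x,y:np.array([400+(x+.5)/5-.5,215+(y+.5)/5-.5])
BL,TL,TR,BR=c1(70,590),c1(28,100),c1(508,52),c1(565,533)
E=[edge(f,BL,TL),edge(f,c1(205,80),TR),edge(f,TR,c1(555,450)),edge(f,BR,BL)]
print([ (round(e[1],2),e[2]) for e in E])
L=[e[0] for e in E]; P=[isect(L[0],L[1]),isect(L[1],L[2]),isect(L[2],L[3]),isect(L[3],L[0])]
print(np.round(P,1).tolist(), "hand",[TL,TR,BR,BL])
W=ray(f,P,.018)[:,:2]; th,t,res=rigid([[.31,.05],[.31,-.31],[-.06,-.31],[-.06,.05]],W)
print("frame yaw",th,"origin",t,"res",res)
R=np.array([[np.cos(th),-np.sin(th)],[np.sin(th),np.cos(th)]])
# board top edges
fi=edge(f,c1(122,487),c1(553,436),3); so=edge(f,c1(187,80),c1(100,478),3); si=edge(f,c1(205,85),c1(122,480),3)
for n,e in(("fixed in",fi),("swing out",so),("swing in",si)):
    p=ray(f,[e[0][2:]-30*e[0][:2],e[0][2:]+30*e[0][:2]],.088)[:,:2]; q=(p-t)@R; d=q[1]-q[0]
    print(n,e[1:],q.round(4).tolist(),np.degrees(np.arctan2(d[1],d[0])))
# square (top z=.016)
h=c2(118,258)
A=edge(f,c2(120,240),c2(350,85),3); B=edge(f,c2(118,280),c2(292,512),3)
# brace left/right edges
C=edge(f,c2(297,175),c2(268,385),3,.1)
D=edge(f,c2(322,165),c2(298,375),3,.1)
hp=isect(A[0],B[0]); print("sq",A[1:],B[1:],C[1:],D[1:],hp)
H=ray(f,[hp],.016)[0,:2]
def ang(l,z=.016):
    p=ray(f,[l[2:],l[2:]+20*l[:2]],z); d=p[1]-p[0]; return np.degrees(np.arctan2(d[1],d[0]))
print("heel",H,"angA",ang(A[0]),"angB",ang(B[0]),"C",ang(C[0]),"D",ang(D[0]))
a=np.radians(ang(A[0]));
for e in (A,B):pass
yaw=np.radians(((ang(A[0])+180)%180-180 + ((ang(B[0])+90)%180-180))/2)
print("yaw?",np.degrees(yaw))
Rq=np.array([[np.cos(yaw),-np.sin(yaw)],[np.sin(yaw),np.cos(yaw)]])
O=H-Rq@np.array([-.08,.08]); print("origin",O)
for p in [(-.08,.08),(.1,.08),(-.08,-.1),(0,0),(.067,.067),(-.067,-.067)]:
    w=O+Rq@np.array(p); print(p,w.round(4),proj(f,[*w,.016]).round(1))
im=f["pixels"].copy(); im=cv2.resize(im[145:325,225:500],None,fx=2.9,fy=2.9,interpolation=cv2.INTER_CUBIC)
def dr(w,z,c):
    u=(proj(f,[*w,z])[0]-[225,145]+.5)*2.9; cv2.circle(im,tuple(int(v) for v in u),2,c,-1)
for p in [(-.08,.08),(.1,.08),(-.08,-.1),(0,0),(.067,.067),(-.067,-.067),(.1,.058),(-.058,-.1)]: dr(O+Rq@np.array(p),.016,(0,0,255))
for p in [(.31,.05),(.31,-.31),(-.06,-.31),(-.06,.05)]: dr(t+R@np.array(p),.018,(0,255,0))
for p in [(0,0),(0,-.3),(.3,0)]: dr(t+R@np.array(p),.088,(255,0,0))
cv2.imwrite("pics/m1.png",im)
E
python3 m1.py
```

```text
[(0.66, 35), (0.87, 38), (0.26, 37), (0.17, 33)]
[[230.39999389648438, 171.6999969482422], [354.1000061035156, 155.60000610351562], [370.70001220703125, 279.1000061035156], [242.8000030517578, 293.29998779296875]] hand [array([231.625, 169.625]), array([351.625, 157.625]), array([365.875, 277.875]), array([242.125, 292.125])]
frame yaw 0.1897556003345201 origin [0.44746532 0.17030423] res [0.00656152 0.00799779 0.00457753 0.00434543]
fixed in (0.2854008674621582, 32) [[0.0009, -0.0953], [-0.0009, -0.2613]] -90.61108099690252
swing out (2.0559871196746826, 37) [[0.0625, 0.0069], [0.2232, -0.0565]] -21.545728189028
swing in (0.2240534871816635, 36) [[0.071, -0.0138], [0.237, -0.0656]] -17.330356576102982
sq (0.18892447650432587, 38) (0.168958842754364, 40) (0.22176840901374817, 37) (0.1996983140707016, 39) [418.58447 266.4066 ]
heel [ 0.49139593 -0.28573634] angA -51.55522677271785 angB -141.36834781907604 C -6.276834686719868 D -6.998802151555825
yaw? -51.46178729589694
origin [ 0.47866342 -0.39815468]
(-0.08, 0.08) [ 0.4914 -0.2857] [[418.6 266.4]]
(0.1, 0.08) [ 0.6035 -0.4265] [[467.8 231.9]]
(-0.08, -0.1) [ 0.3506 -0.3979] [[456.7 318. ]]
(0, 0) [ 0.4787 -0.3982] [[457.5 273.4]]
(0.067, 0.067) [ 0.5728 -0.4088] [[461.6 241.7]]
(-0.067, -0.067) [ 0.3845 -0.3875] [[453.2 305.8]]
```

View pics/m1.png

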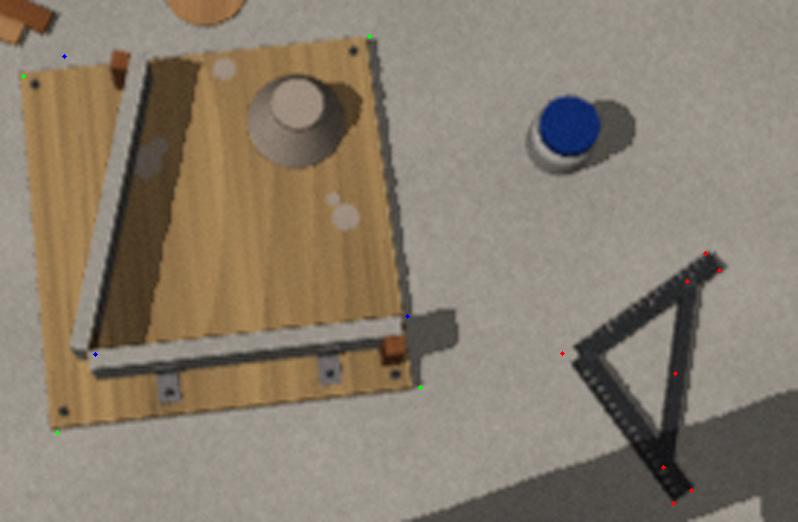

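```bash
sed -i 's/def edge(f,a,b,half=4,trim=.12):/def edge(f,a,b,half=4,trim=.12,sat=False):/; s/^    g=cv2.GaussianBlur.*$/    im=f["pixels"]; g=(im[...,2].astype(np.float32)-im[...,0]) if sat else cv2.cvtColor(im,cv2.COLOR_BGR2GRAY).astype(np.float32)\n    g=cv2.GaussianBlur(g,(0,0),.8)/' h.py
sed -i 's/^E=\[edge.*/E=[edge(f,BL,TL,sat=True),edge(f,c1(270,78),TR,sat=True),edge(f,TR,c1(553,430),sat=True),edge(f,BR,BL,sat=True)]/' m1.py; python3 m1.py | head -8
```

```text
[(0.23, 37), (0.32, 40), (0.2, 36), (0.19, 31)]
[[231.5, 169.60000610351562], [350.79998779296875, 157.10000610351562], [366.6000061035156, 278.29998779296875], [241.6999969482422, 292.70001220703125]] hand [array([231.625, 169.625]), array([351.625, 157.625]), array([365.875, 277.875]), array([242.125, 292.125])]
frame yaw 0.17888154207428678 origin [0.44978874 0.1774756 ] res [0.0007406  0.00015869 0.00084862 0.00077016]
fixed in (0.2871842384338379, 31) [[-0.0016, -0.0565], [-0.0018, -0.2222]] -90.07280907247606
swing out (2.0393989086151123, 37) [[0.0606, 0.0003], [0.222, -0.0615]] -20.942928855626977
swing in (0.22298969328403473, 34) [[0.0692, -0.0201], [0.2358, -0.0702]] -16.745950987656613
sq (0.1765352040529251, 38) (0.19564896821975708, 40) (0.22844457626342773, 38) (0.2016226351261139, 40) [418.66367 266.39438]
heel [ 0.49144709 -0.28596353] angA -51.51885884936643 angB -141.4699647253396 C -6.219513127881533 D -7.086598701509421
```

View pics/m1.png

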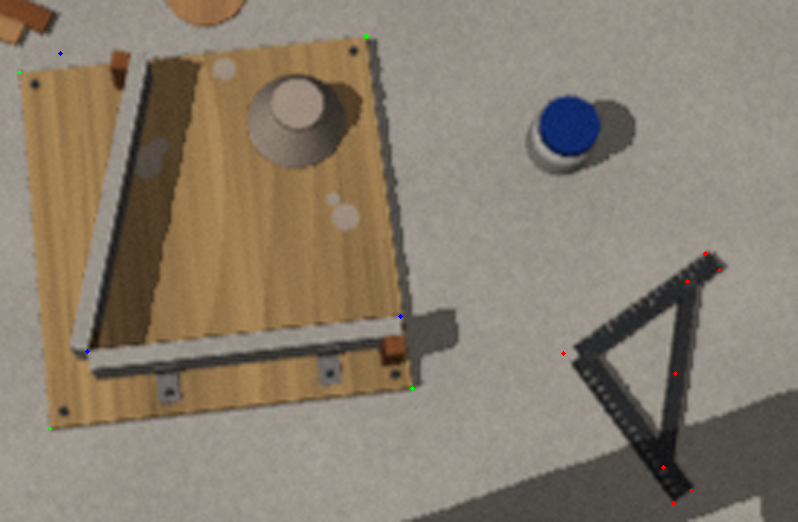

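```bash
cat >> h.py <<'E'
from scipy.spatial.transform import Rotation as Ro
def plan(s,pos,ang):
    R=Ro.from_quat(s["orientation"]).as_matrix(); d=R.T@(np.array(pos)-s["position"])*100
    a=np.degrees(np.arctan2(R[1,0],R[0,0])); print("tool ang",round(a,2),"delta cm",d.round(2),"yaw",round(-(ang-a),2),"tilt",R[:,2].round(4))
def st():
    from cell import r; s=r.read_state(); print(round(s["time"],2),s["position"].round(4),"F",s["force"].round(1),"M",s["wrist_torque"].round(2),"w",round(s["grip_width"],4)); return s
E
python3 -c "
from h import *
s=st(); plan(s,[.479,-.398,.08],-6.5)
f,g=__import__('pickle').load(open('f0.pkl','rb'))
print(ray(f,[[420,188]],.07))"
```

```text
0.2 [ 0.2182 -0.5853  0.2306] F [-0.   0.1  0.2] M [ 0.04 -0.01 -0.01] w 0.0853
tool ang 20.45 delta cm [30.98 -8.42 15.08] yaw 26.95 tilt [-3.0e-04  1.2e-03 -1.0e+00]
[[ 0.71040487 -0.2739422   0.07      ]]
```

Call:
play_rows(
  commands=[
    {"translation":[6.2,-1.7,3],"yaw":5.4,"fingers":8.5},
    {"translation":[9.3,-2.5,4.5],"yaw":10.8,"fingers":8.5},
    {"translation":[12.4,-3.4,6],"yaw":16.2,"fingers":8.5},
    {"translation":[15.5,-4.2,7.5],"yaw":21.6,"fingers":8.5},
    {"translation":[18.6,-5,9],"yaw":27,"fingers":8.5},
  ],
)

```text
time: 0.62
position: [0.373, -0.4748, 0.1423]
orientation: [0.998, -0.06, 0.0, 0.0]
force: [1.0, -0.5, -0.2]
grip_width: 0.0849
```

```bash
python3 -c "
from h import *
s=st(); plan(s,[.479,-.398,.08],-6.5)"
```

```text
0.62 [ 0.373  -0.4748  0.1423] F [ 1.  -0.5 -0.2] M [-0.01 -0.03  0.02] w 0.0849
tool ang -6.86 delta cm [ 9.61 -8.89  6.23] yaw -0.36 tilt [ 1.e-04 -0.e+00 -1.e+00]
```

Call:
play_rows(
  commands=[
    {"translation":[3,-2.8,2],"yaw":-0.3,"fingers":8.5},
    {"translation":[6,-5.6,4],"yaw":-0.3,"fingers":8.5},
    {"translation":[9,-8.3,6],"yaw":-0.3,"fingers":8.5},
    {"translation":[9.5,-8.8,6.1],"yaw":-0.3,"fingers":8.5},
    {"translation":[9.5,-8.8,6.1],"yaw":-0.3,"fingers":8.5},
  ],
)

```text
time: 1.03
position: [0.478, -0.395, 0.0791]
orientation: [0.999, -0.052, -0.001, -0.002]
force: [-0.5, 0.4, -0.7]
grip_width: 0.0851
```

```bash
python3 -c "
from h import *
from cell import viewer
s=st(); plan(s,[.479,-.398,.004],-6.5)
f=viewer.grab_frame('top'); crop(f,400,200,120,130,5,'pics/a1.png')
f=viewer.grab_frame('scene'); crop(f,80,180,200,150,4,'pics/a2.png')"
```

```text
1.03 [ 0.478  -0.395   0.0791] F [-0.5  0.4 -0.7] M [0.01 0.06 0.02] w 0.0851
tool ang -6.01 delta cm [0.15 0.32 7.51] yaw 0.49 tilt [-0.0024  0.0043 -1.    ]
```

View pics/a2.png

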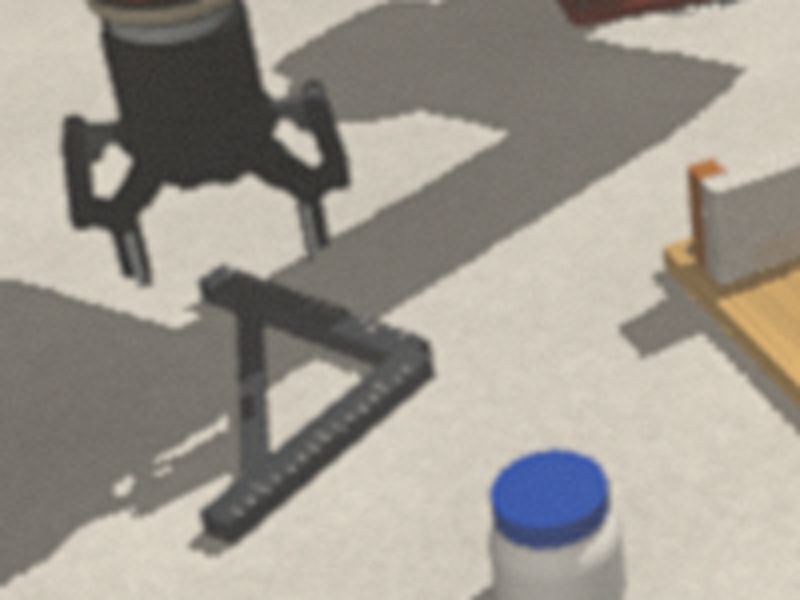

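Call:
play_rows(
  commands=[
    {"translation":[0.1,0.2,3],"yaw":0,"fingers":8.5},
    {"translation":[0.1,0.2,5.5],"yaw":0,"fingers":8.5},
    {"translation":[0.1,0.2,7.2],"yaw":0,"fingers":8.5},
    {"translation":[0.1,0.2,7.4],"yaw":0,"fingers":8.5},
    {"translation":[0.1,0.2,7.4],"yaw":0,"fingers":8.5},
  ],
)

```text
time: 1.55
position: [0.4756, -0.4022, 0.0076]
orientation: [0.998, -0.056, -0.001, -0.001]
force: [0.1, 0.5, -0.4]
grip_width: 0.0849
```

```bash
python3 -c "
from h import *
s=st(); plan(s,[.479,-.398,.004],-6.5)"
```

```text
1.55 [ 0.4756 -0.4022  0.0076] F [ 0.1  0.5 -0.4] M [ 0.05  0.03 -0.03] w 0.0849
tool ang -6.36 delta cm [ 0.29 -0.46  0.36] yaw 0.14 tilt [-0.0014  0.0011 -1.    ]
```

Call:
play_rows(
  commands=[
    {"translation":[0.2,-0.3,0.3],"yaw":0,"fingers":8.5},
    {"translation":[0.2,-0.3,0.3],"yaw":0,"fingers":8.5},
  ],
)

```text
time: 1.72
position: [0.4803, -0.3999, 0.0068]
orientation: [0.998, -0.055, 0.001, 0.001]
force: [-0.6, 0.0, 0.1]
grip_width: 0.085
```

```bash
python3 -c "
from h import *
s=st(); plan(s,[.479,-.398,.004],-6.5)"
```

```text
1.72 [ 0.4803 -0.3999  0.0068] F [-0.6  0.   0.1] M [ 0.    0.04 -0.05] w 0.085
tool ang -6.3 delta cm [-0.15 -0.18  0.28] yaw 0.2 tilt [ 0.0021 -0.002  -1.    ]
```

Call:
play_rows(
  commands=[
    {"translation":[0,-0.1,0.2],"yaw":0,"fingers":3},
    {"translation":[0,-0.1,0.2],"yaw":0,"fingers":0.5},
    {"translation":[0,-0.1,0.2],"yaw":0,"fingers":0.5},
    {"translation":[0,-0.1,0.2],"yaw":0,"fingers":0.5},
    {"translation":[0,-0.1,0.2],"yaw":0,"fingers":0.5},
  ],
)

```text
time: 2.13
position: [0.4797, -0.3979, 0.0034]
orientation: [0.999, -0.055, 0.0, 0.0]
force: [-0.3, -0.5, 0.9]
grip_width: 0.0253
```

Call:
play_rows(
  commands=[
    {"translation":[0,0,0],"yaw":0,"fingers":0.5},
    {"translation":[0,0,0],"yaw":0,"fingers":0.5},
    {"translation":[0,0,0],"yaw":0,"fingers":0.5},
  ],
)

```text
time: 2.38
position: [0.4799, -0.3984, 0.0037]
orientation: [0.999, -0.055, 0.0, 0.001]
force: [-0.0, -1.4, 3.8]
grip_width: 0.0122
```

```bash
python3 -c "
from h import *
from cell import viewer
s=st(); plan(s,[.479,-.398,.004],-6.5)
f=viewer.grab_frame('top'); crop(f,400,200,120,130,5,'pics/b1.png')
f=viewer.grab_frame('scene'); crop(f,80,180,200,150,4,'pics/b2.png')"
```

```text
2.38 [ 0.4799 -0.3984  0.0037] F [-0.  -1.4  3.8] M [-0.21  0.12 -0.03] w 0.0122
tool ang -6.26 delta cm [-0.09 -0.03 -0.03] yaw 0.24 tilt [ 6.0e-04 -1.1e-03 -1.0e+00]
```

View pics/b2.png

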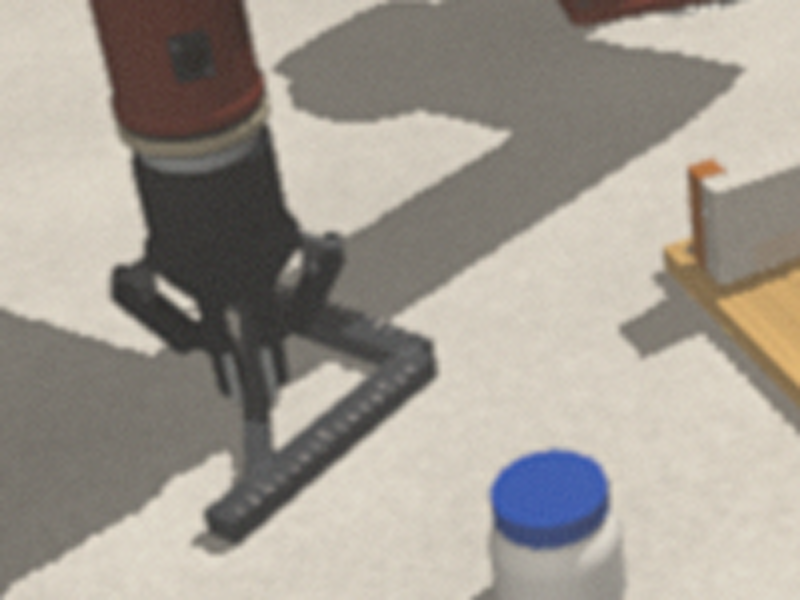

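```bash
cat >> h.py <<'E'
FY=.1789; FO=np.array([.4481,.1772]); FR=np.array([[np.cos(FY),-np.sin(FY)],[np.sin(FY),np.cos(FY)]])
def w(x,y): return FO+FR@np.array([x,y])   # frame m -> world
def fr(s):
    R=Ro.from_quat(s["orientation"]).as_matrix(); a=np.degrees(np.arctan2(R[1,0],R[0,0]))
    F=FR.T@s["force"][:2]; print("frame xy mm",((s["position"][:2]-FO)@FR*1000).round(1),"z",round(s["position"][2]*1000,1),"sq yaw err deg",round(a-45-np.degrees(FY),2),"F frame",F.round(1),s["force"][2].round(1))
E
python3 -c "
from h import *
s=st(); fr(s); plan(s,[*w(.1,-.165),.135],55.25)"
```

```text
2.48 [ 0.4799 -0.3984  0.0037] F [-1.1 -1.3  4.6] M [-0.19  0.2  -0.  ] w 0.0122
frame xy mm [ -71.2 -572.1] z 3.7 sq yaw err deg -61.51 F frame [-1.4 -1.1] 4.6
tool ang -6.26 delta cm [  4.85 -43.88 -13.17] yaw -61.51 tilt [ 7.0e-04 -1.1e-03 -1.0e+00]
```

Call:
play_rows(
  commands=[
    {"translation":[0,0,-1],"yaw":0,"fingers":0.5},
    {"translation":[0,0,-4],"yaw":0,"fingers":0.5},
    {"translation":[0,0,-8],"yaw":0,"fingers":0.5},
    {"translation":[0,0,-12],"yaw":0,"fingers":0.5},
    {"translation":[0,0,-13.2],"yaw":0,"fingers":0.5},
  ],
)

```text
time: 2.9
position: [0.4817, -0.3996, 0.1416]
orientation: [0.999, -0.054, 0.003, 0.003]
force: [1.6, -0.9, -2.5]
grip_width: 0.0123
```

```bash
python3 -c "
from h import *
from cell import viewer
s=st(); fr(s); plan(s,[*w(.1,-.165),.135],55.25)
f=viewer.grab_frame('scene'); crop(f,80,100,240,180,3,'pics/b3.png')"
```

```text
2.9 [ 0.4817 -0.3996  0.1416] F [ 1.6 -0.9 -2.5] M [-0.26 -0.15 -0.03] w 0.0123
frame xy mm [ -69.5 -573.6] z 141.6 sq yaw err deg -61.49 F frame [ 1.4 -1.1] -2.5
tool ang -6.24 delta cm [  4.65 -43.99   0.48] yaw -61.49 tilt [ 0.0056 -0.0055 -1.    ]
```

View pics/b3.png

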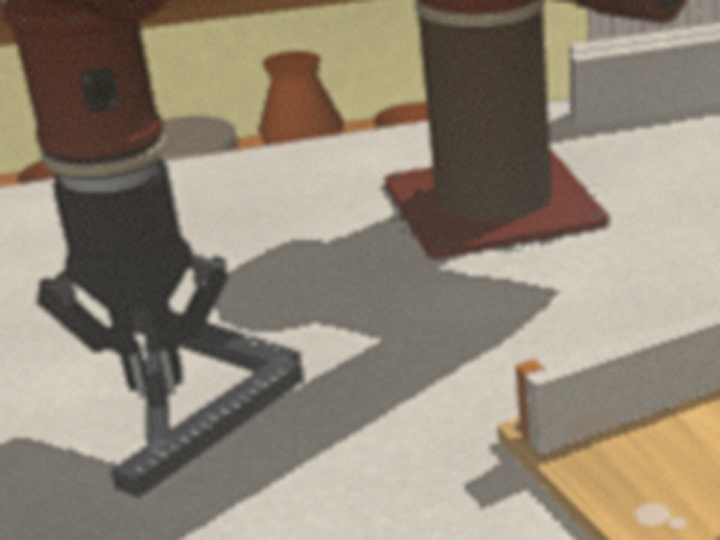

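Call:
play_rows(
  commands=[
    {"translation":[0.2,-2,0],"yaw":-3,"fingers":0.5},
    {"translation":[0.5,-5,0],"yaw":-8,"fingers":0.5},
    {"translation":[0.9,-8.5,0],"yaw":-13,"fingers":0.5},
    {"translation":[1.2,-12,0],"yaw":-18,"fingers":0.5},
    {"translation":[1.6,-15.5,0],"yaw":-23,"fingers":0.5},
  ],
)

```text
time: 3.37
position: [0.5105, -0.2429, 0.132]
orientation: [0.989, 0.147, -0.002, -0.002]
force: [0.7, -0.5, -4.5]
grip_width: 0.0123
```

```bash
python3 -c "
from h import *
s=st(); fr(s); plan(s,[*w(.1,-.165),.14],55.25)"
```

```text
3.37 [ 0.5105 -0.2429  0.132 ] F [ 0.7 -0.5 -4.5] M [-0.15 -0.03 -0.01] w 0.0123
frame xy mm [ -13.3 -424.5] z 132.0 sq yaw err deg -38.31 F frame [ 0.6 -0.6] -4.5
tool ang 16.94 delta cm [ 14.28 -24.45  -0.75] yaw -38.31 tilt [-0.0041  0.003  -1.    ]
```

Call:
play_rows(
  commands=[
    {"translation":[1.7,-2.9,0],"yaw":-5,"fingers":0.5},
    {"translation":[3.5,-5.9,-0.3],"yaw":-10,"fingers":0.5},
    {"translation":[5.2,-8.9,-0.6],"yaw":-15,"fingers":0.5},
    {"translation":[7,-11.9,-0.7],"yaw":-20,"fingers":0.5},
    {"translation":[8.7,-14.9,-0.7],"yaw":-25,"fingers":0.5},
  ],
)

```text
time: 3.78
position: [0.5513, -0.0754, 0.1396]
orientation: [0.934, 0.358, -0.001, -0.001]
force: [1.0, -0.1, -4.8]
grip_width: 0.0122
```

```bash
python3 -c "
from h import *
s=st(); fr(s); plan(s,[*w(.1,-.165),.135],55.25)"
```

```text
3.78 [ 0.5513 -0.0754  0.1396] F [ 1.  -0.1 -4.8] M [-0.15 -0.17  0.02] w 0.0122
frame xy mm [  56.6 -267. ] z 139.6 sq yaw err deg -13.26 F frame [ 1.  -0.2] -4.8
tool ang 41.99 delta cm [ 9.05 -6.39  0.47] yaw -13.26 tilt [-0.0036  0.0013 -1.    ]
```

Call:
play_rows(
  commands=[
    {"translation":[2.7,-1.9,0],"yaw":-4,"fingers":0.5},
    {"translation":[5.3,-3.8,0],"yaw":-8,"fingers":0.5},
    {"translation":[8,-5.6,0],"yaw":-12,"fingers":0.5},
    {"translation":[9,-6.4,0],"yaw":-13.3,"fingers":0.5},
    {"translation":[9,-6.4,0],"yaw":-13.3,"fingers":0.5},
  ],
)

```text
time: 4.2
position: [0.5758, 0.0334, 0.1394]
orientation: [0.886, 0.464, -0.002, -0.002]
force: [-0.2, -0.8, -3.8]
grip_width: 0.0121
```

Call:
play_rows(
  commands=[
    {"translation":[0,0,0],"yaw":0,"fingers":0.5},
    {"translation":[0,0,0],"yaw":0,"fingers":0.5},
  ],
)

```text
time: 4.37
position: [0.5762, 0.0292, 0.1405]
orientation: [0.887, 0.462, -0.001, -0.0]
force: [0.1, 1.0, -4.3]
grip_width: 0.0123
```

```bash
python3 -c "
from h import *
from cell import viewer
import cv2
s=st(); fr(s); plan(s,[*w(.1,-.165),.06],55.25)
f=viewer.grab_frame('top'); crop(f,215,135,170,170,3,'pics/d1.png')
f=viewer.grab_frame('scene'); crop(f,230,100,240,240,3,'pics/d2.png'); cv2.imwrite('pics/d2.png',cv2.imread('pics/d2.png')[:600])"
```

```text
4.37 [0.5762 0.0292 0.1405] F [ 0.1  1.  -4.3] M [-0.03 -0.07  0.03] w 0.0123
frame xy mm [  99.7 -168.4] z 140.5 sq yaw err deg -0.26 F frame [0.3 0.9] -4.3
tool ang 54.99 delta cm [ 0.28 -0.2   8.05] yaw -0.26 tilt [-2.8e-03 -4.0e-04 -1.0e+00]
```

View pics/d1.png

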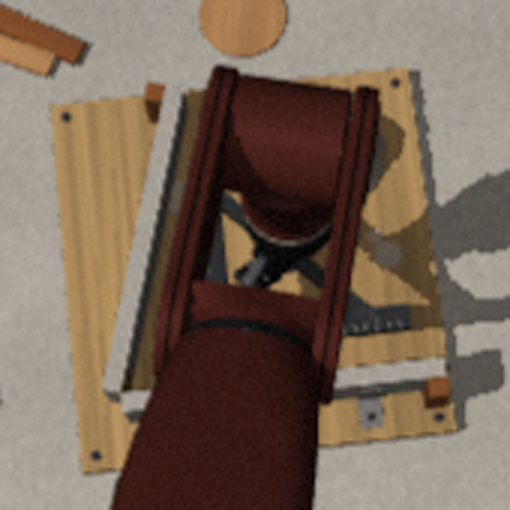

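View pics/d2.png

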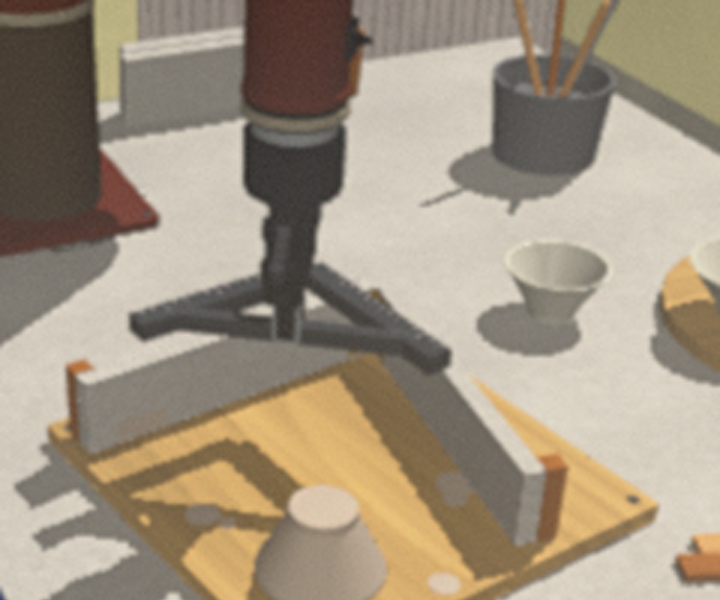

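Call:
play_rows(
  commands=[
    {"translation":[0,0,2],"yaw":-0.3,"fingers":0.5},
    {"translation":[0,0,4.5],"yaw":-0.3,"fingers":0.5},
    {"translation":[0,0,7],"yaw":-0.3,"fingers":0.5},
    {"translation":[0,0,9],"yaw":-0.3,"fingers":0.5},
    {"translation":[0,0,10.3],"yaw":-0.3,"fingers":0.5},
  ],
)

```text
time: 4.88
position: [0.5755, 0.0288, 0.0365]
orientation: [0.886, 0.463, -0.001, -0.001]
force: [-0.6, -0.5, -3.8]
grip_width: 0.0124
```

Call:
play_rows(
  commands=[
    {"translation":[0,0,0],"yaw":0,"fingers":0.5},
    {"translation":[0,0,0],"yaw":0,"fingers":0.5},
    {"translation":[0,0,0],"yaw":0,"fingers":0.5},
  ],
)

```text
time: 5.13
position: [0.5786, 0.0294, 0.0406]
orientation: [0.886, 0.464, 0.001, 0.001]
force: [1.4, -0.3, -4.0]
grip_width: 0.0124
```

```bash
python3 -c "
from h import *
from cell import viewer
import cv2
s=st(); fr(s); plan(s,[*w(.1,-.165),.023],55.25)
f=viewer.grab_frame('scene'); crop(f,230,160,230,170,3,'pics/e2.png')"
```

```text
5.13 [0.5786 0.0294 0.0406] F [ 1.4 -0.3 -4. ] M [-0.09 -0.08  0.01] w 0.0124
frame xy mm [ 102.1 -168.6] z 40.6 sq yaw err deg 0.05 F frame [ 1.4 -0.5] -4.0
tool ang 55.3 delta cm [ 0.11 -0.41  1.76] yaw 0.05 tilt [ 2.3e-03 -2.0e-04 -1.0e+00]
```

View pics/e2.png

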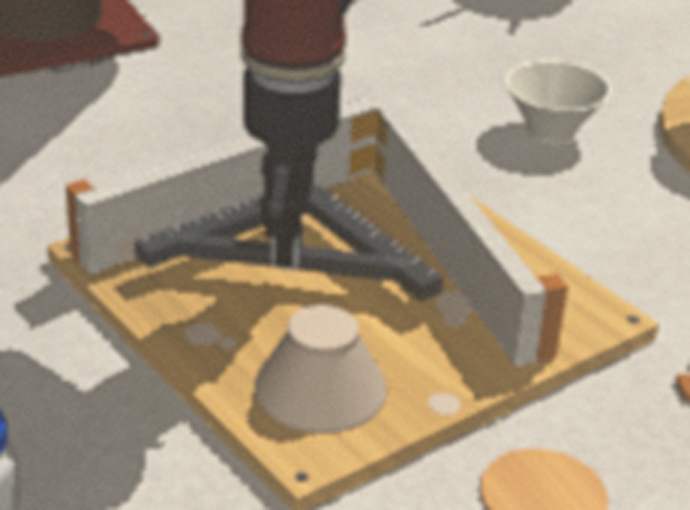

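Call:
play_rows(
  commands=[
    {"translation":[0,0,0.6],"yaw":0,"fingers":0.5},
    {"translation":[0,0,1.2],"yaw":0,"fingers":0.5},
    {"translation":[0,0,1.4],"yaw":0,"fingers":0.5},
    {"translation":[0,0,1.4],"yaw":0,"fingers":0.5},
  ],
)

```text
time: 5.52
position: [0.5765, 0.0301, 0.0243]
orientation: [0.886, 0.464, -0.001, -0.0]
force: [-0.3, -0.5, -5.1]
grip_width: 0.0124
```

Call:
play_rows(
  commands=[
    {"translation":[0,0,0.2],"yaw":0,"fingers":0.5},
    {"translation":[0,0,0.2],"yaw":0,"fingers":0.5},
    {"translation":[0,0,0.2],"yaw":0,"fingers":0.5},
  ],
)

```text
time: 5.77
position: [0.5773, 0.03, 0.0231]
orientation: [0.886, 0.464, -0.0, -0.0]
force: [-0.4, -0.2, -3.6]
grip_width: 0.012
```

Call:
play_rows(
  commands=[
    {"translation":[0,0,0.1],"yaw":0,"fingers":0.5},
    {"translation":[0,0,0.2],"yaw":0,"fingers":0.5},
    {"translation":[0,0,0.2],"yaw":0,"fingers":0.5},
  ],
)

```text
time: 6.02
position: [0.5777, 0.0299, 0.0217]
orientation: [0.886, 0.464, 0.0, 0.0]
force: [-1.2, -0.0, 0.3]
grip_width: 0.0124
```

Call:
play_rows(
  commands=[
    {"translation":[0,0,0.1],"yaw":0,"fingers":0.5},
    {"translation":[0,0,0.1],"yaw":0,"fingers":0.5},
    {"translation":[0,0,0.1],"yaw":0,"fingers":0.5},
  ],
)

```text
time: 6.27
position: [0.5777, 0.0299, 0.0217]
orientation: [0.886, 0.464, 0.0, 0.0]
force: [-5.6, -0.4, 9.2]
grip_width: 0.0123
```

```bash
python3 -c "
from h import *
from cell import viewer
import cv2
s=st(); fr(s); plan(s,[*w(.08,-.165),.023],55.25)
f=viewer.grab_frame('scene'); crop(f,230,160,230,170,3,'pics/e3.png')"
```

```text
6.27 [0.5777 0.0299 0.0217] F [-5.6 -0.4  9.2] M [0.   0.92 0.01] w 0.0123
frame xy mm [ 101.3 -168. ] z 21.7 sq yaw err deg 0.1 F frame [-5.6  0.6] 9.2
tool ang 55.35 delta cm [-1.29 -1.72 -0.13] yaw 0.1 tilt [ 4.e-04 -1.e-04 -1.e+00]
```

View pics/e3.png

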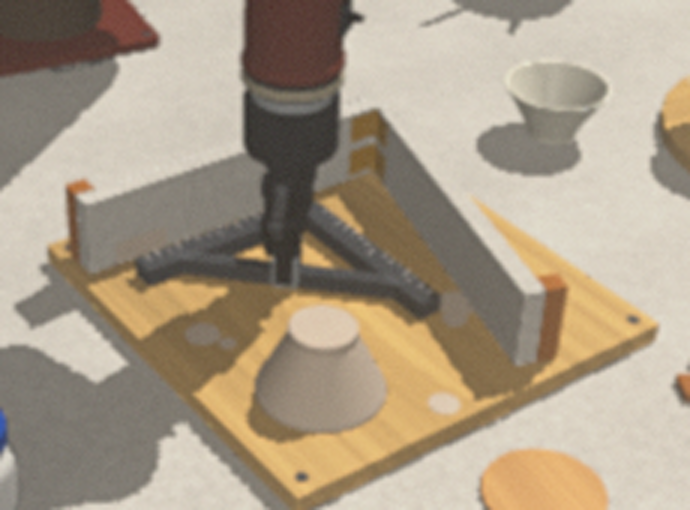

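Call:
play_rows(
  commands=[
    {"translation":[-0.3,-0.3,-0.1],"yaw":0,"fingers":0.5},
    {"translation":[-0.7,-0.7,-0.1],"yaw":0,"fingers":0.5},
    {"translation":[-1.1,-1.1,-0.1],"yaw":0,"fingers":0.5},
    {"translation":[-1.1,-1.1,-0.1],"yaw":0,"fingers":0.5},
  ],
)

```text
time: 6.65
position: [0.5619, 0.027, 0.0217]
orientation: [0.886, 0.464, 0.001, 0.0]
force: [0.0, -0.3, 3.0]
grip_width: 0.0124
```

```bash
python3 -c "
from h import *
s=st(); fr(s)"
```

```text
6.65 [0.5619 0.027  0.0217] F [ 0.  -0.3  3. ] M [ 0.02 -0.02 -0.07] w 0.0124
frame xy mm [  85.3 -168.1] z 21.7 sq yaw err deg 0.08 F frame [-0.  -0.3] 3.0
```

Call:
play_rows(
  commands=[
    {"translation":[0.5,-0.5,0],"yaw":0,"fingers":0.5},
    {"translation":[1,-1,0],"yaw":0,"fingers":0.5},
    {"translation":[1.5,-1.5,0],"yaw":0,"fingers":0.5},
    {"translation":[2,-2,0],"yaw":0,"fingers":0.5},
    {"translation":[2.3,-2.3,0],"yaw":0,"fingers":0.5},
  ],
)

```text
time: 7.07
position: [0.5567, 0.0592, 0.0217]
orientation: [0.885, 0.465, 0.0, 0.001]
force: [-0.4, -9.0, 5.3]
grip_width: 0.0124
```

```bash
python3 -c "
from h import *
s=st(); fr(s)"
```

```text
7.07 [0.5567 0.0592 0.0217] F [-0.4 -9.   5.3] M [-1.47 -0.03 -0.02] w 0.0124
frame xy mm [  85.9 -135.4] z 21.7 sq yaw err deg 0.14 F frame [-2.  -8.8] 5.3
```

Call:
play_rows(
  commands=[
    {"translation":[0.3,-0.3,0],"yaw":0,"fingers":0.5},
    {"translation":[0.6,-0.6,0],"yaw":0,"fingers":0.5},
    {"translation":[0.9,-0.9,0],"yaw":0,"fingers":0.5},
    {"translation":[1.2,-1.2,0],"yaw":0,"fingers":0.5},
    {"translation":[1.5,-1.5,0],"yaw":0,"fingers":0.5},
  ],
)

```text
time: 7.48
position: [0.5534, 0.0793, 0.0217]
orientation: [0.886, 0.464, 0.001, 0.001]
force: [2.1, -7.2, 2.7]
grip_width: 0.0121
```

```bash
python3 -c "
from h import *
from cell import viewer
s=st(); fr(s);print(s['wrist_torque'])
f=viewer.grab_frame('scene'); crop(f,230,160,230,170,3,'pics/e4.png')"
```

```text
7.48 [0.5534 0.0793 0.0217] F [ 2.1 -7.2  2.7] M [-1.2  -0.39 -0.32] w 0.0121
frame xy mm [  86.2 -115.1] z 21.7 sq yaw err deg 0.06 F frame [ 0.8 -7.5] 2.7
[-1.19934618 -0.38611344 -0.32305752]
```

View pics/e4.png

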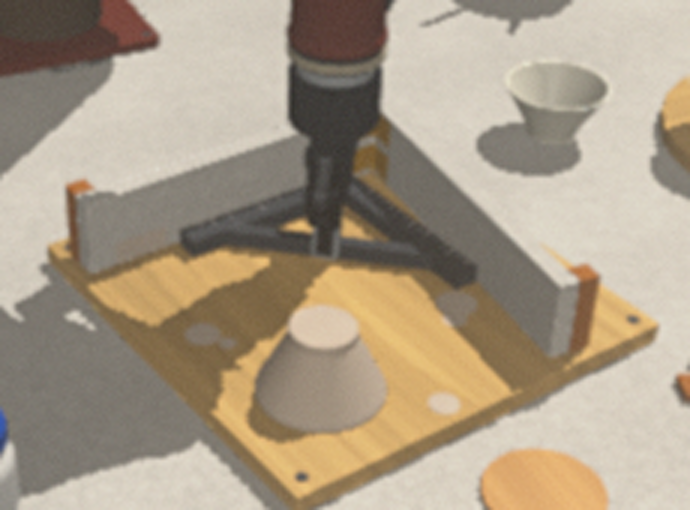

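Call:
play_rows(
  commands=[
    {"translation":[0.3,-0.3,0],"yaw":0,"fingers":0.5},
    {"translation":[0.6,-0.6,0],"yaw":0,"fingers":0.5},
    {"translation":[0.9,-0.9,0],"yaw":0,"fingers":0.5},
    {"translation":[1.2,-1.2,0],"yaw":0,"fingers":0.5},
    {"translation":[1.5,-1.5,0],"yaw":0,"fingers":0.5},
  ],
)

```text
time: 7.95
position: [0.5497, 0.1002, 0.0217]
orientation: [0.886, 0.464, 0.001, 0.001]
force: [3.1, -7.0, 1.9]
grip_width: 0.0118
```

```bash
python3 -c "
from h import *
s=st(); fr(s)"
```

```text
7.95 [0.5497 0.1002 0.0217] F [ 3.1 -7.   1.9] M [-1.18 -0.55 -0.37] w 0.0118
frame xy mm [ 86.2 -93.8] z 21.7 sq yaw err deg 0.06 F frame [ 1.8 -7.5] 1.9
```

Call:
play_rows(
  commands=[
    {"translation":[0.2,-0.2,0],"yaw":0,"fingers":0.5},
    {"translation":[0.4,-0.4,0],"yaw":0,"fingers":0.5},
    {"translation":[0.5,-0.5,0],"yaw":0,"fingers":0.5},
    {"translation":[0.5,-0.5,0],"yaw":0,"fingers":0.5},
  ],
)

```text
time: 8.28
position: [0.5483, 0.1075, 0.0217]
orientation: [0.886, 0.464, 0.001, 0.001]
force: [2.3, -5.6, 2.6]
grip_width: 0.012
```

```bash
python3 -c "
from h import *
from cell import viewer
s=st(); fr(s);print(s['wrist_torque'])
f=viewer.grab_frame('scene'); crop(f,260,170,200,140,4,'pics/e5.png')
f=viewer.grab_frame('top'); crop(f,225,145,150,150,4,'pics/e6.png')"
```

```text
8.28 [0.5483 0.1075 0.0217] F [ 2.3 -5.6  2.6] M [-0.84 -0.5  -0.34] w 0.012
frame xy mm [ 86.2 -86.4] z 21.7 sq yaw err deg 0.07 F frame [ 1.2 -5.9] 2.6
[-0.83802816 -0.49545376 -0.33874556]
```

View pics/e5.png

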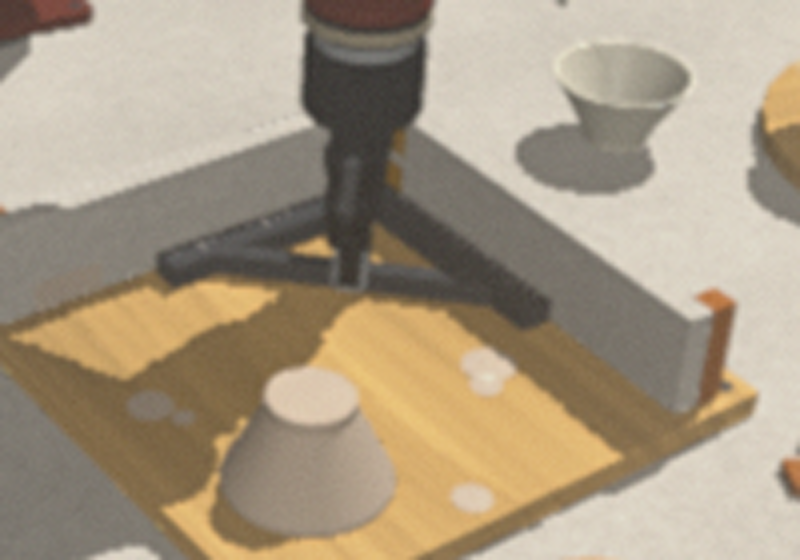

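View pics/e6.png

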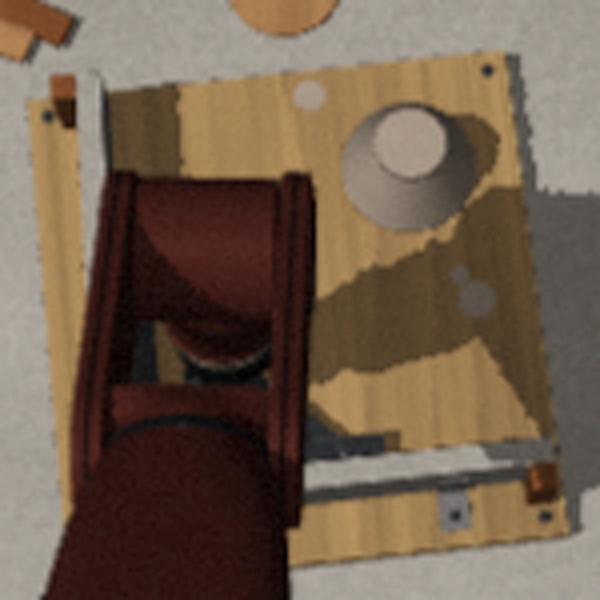

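Call:
play_rows(
  commands=[
    {"translation":[-0.2,-0.2,0],"yaw":0,"fingers":0.5},
    {"translation":[-0.35,-0.35,0],"yaw":0,"fingers":0.5},
    {"translation":[-0.35,-0.35,0],"yaw":0,"fingers":0.5},
  ],
)

```text
time: 8.63
position: [0.5439, 0.1075, 0.0217]
orientation: [0.886, 0.464, 0.002, 0.001]
force: [4.8, -0.4, -0.2]
grip_width: 0.0123
```

```bash
python3 -c "
from h import *
s=st(); fr(s)"
```

```text
8.63 [0.5439 0.1075 0.0217] F [ 4.8 -0.4 -0.2] M [-0.17 -0.79 -0.31] w 0.0123
frame xy mm [ 81.8 -85.6] z 21.7 sq yaw err deg 0.04 F frame [ 4.7 -1.3] -0.2
```

Call:
play_rows(
  commands=[
    {"translation":[-0.1,-0.1,0],"yaw":0,"fingers":0.5},
    {"translation":[-0.15,-0.15,0],"yaw":0,"fingers":0.5},
    {"translation":[-0.15,-0.15,0],"yaw":0,"fingers":0.5},
  ],
)

```text
time: 8.88
position: [0.5431, 0.1079, 0.022]
orientation: [0.886, 0.464, 0.003, 0.001]
force: [8.8, 1.5, -4.0]
grip_width: 0.0121
```

```bash
python3 -c "
from h import *
s=st(); fr(s)"
```

```text
8.88 [0.5431 0.1079 0.022 ] F [ 8.8  1.5 -4. ] M [ 0.35 -1.5  -0.01] w 0.0121
frame xy mm [ 81.1 -85.1] z 22.0 sq yaw err deg 0.07 F frame [ 8.9 -0.1] -4.0
```

Call:
play_rows(
  commands=[
    {"translation":[0.1,0,0.15],"yaw":0,"fingers":0.5},
    {"translation":[0.25,-0.15,0.15],"yaw":0,"fingers":0.5},
    {"translation":[0.35,-0.25,0.15],"yaw":0,"fingers":0.5},
    {"translation":[0.35,-0.25,0.15],"yaw":0,"fingers":0.5},
  ],
)

```text
time: 9.22
position: [0.5429, 0.1094, 0.0217]
orientation: [0.885, 0.465, 0.001, 0.003]
force: [2.7, -10.5, 9.3]
grip_width: 0.0122
```

```bash
python3 -c "
from h import *
s=st(); fr(s)"
```

```text
9.22 [0.5429 0.1094 0.0217] F [  2.7 -10.5   9.3] M [-1.73 -0.33 -0.12] w 0.0122
frame xy mm [ 81.2 -83.6] z 21.7 sq yaw err deg 0.12 F frame [  0.8 -10.8] 9.3
```

Call:
play_rows(
  commands=[
    {"translation":[0.05,-0.05,0],"yaw":0,"fingers":0.5},
    {"translation":[0.1,-0.1,0],"yaw":0,"fingers":0.5},
    {"translation":[0.1,-0.1,0],"yaw":0,"fingers":0.5},
  ],
)

```text
time: 9.47
position: [0.5427, 0.1104, 0.0217]
orientation: [0.886, 0.465, 0.001, 0.003]
force: [2.6, -11.6, 9.3]
grip_width: 0.0121
```

```bash
python3 -c "
from h import *
from cell import viewer
s=st(); fr(s)
f=viewer.grab_frame('scene'); crop(f,260,170,200,140,4,'pics/g5.png')
f=viewer.grab_frame('top'); crop(f,225,145,150,150,4,'pics/g6.png')"
```

```text
9.47 [0.5427 0.1104 0.0217] F [  2.6 -11.6   9.3] M [-1.94 -0.38 -0.06] w 0.0121
frame xy mm [ 81.2 -82.6] z 21.7 sq yaw err deg 0.11 F frame [  0.5 -11.9] 9.3
```

View pics/g5.png

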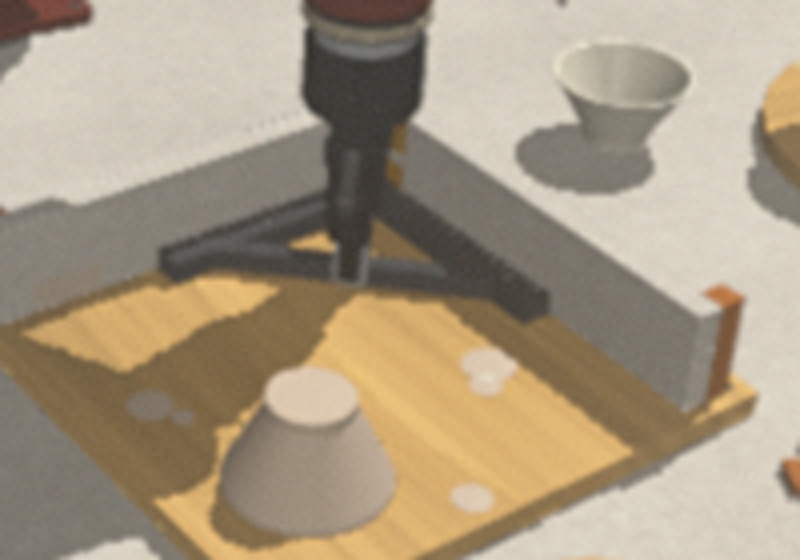

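View pics/g6.png

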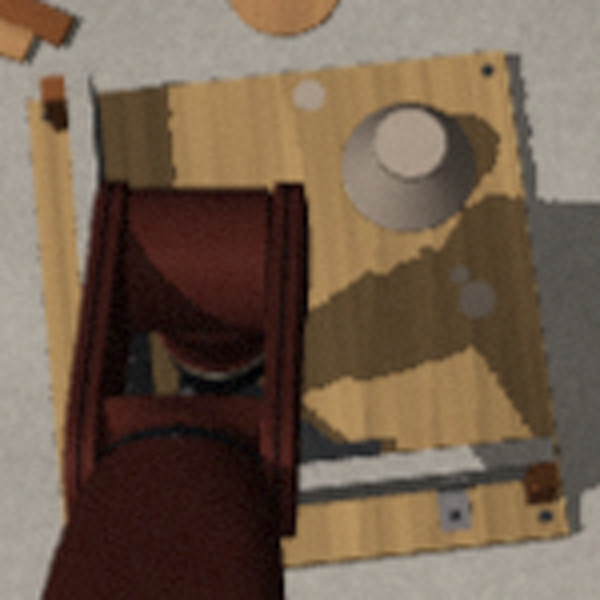

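```bash
cat > m2.py <<'E'
from h import *
from cell import viewer
s=st(); fr(s)
g=viewer.grab_frame("scene"); f=viewer.grab_frame("top")
c=lambda x,y:np.array([260+(x+.5)/4-.5,170+(y+.5)/4-.5]); c1=lambda x,y:np.array([225+(x+.5)/4-.5,145+(y+.5)/4-.5])
def rep(n,F,a,b,z,half=2.5,**k):
    e=edge(F,a,b,half,**k); l=e[0]; p=np.array([l[2:]-20*l[:2],l[2:]+20*l[:2]])
    q=(ray(F,p,z)[:,:2]-FO)@FR*1000; d=q[1]-q[0]; print(n,"rms",round(e[1],2),e[2],q.round(1).tolist(),"deg",round(float(np.degrees(np.arctan2(d[1],d[0]))),2))
import sys
rep("swing end top",f,c1(94,82),c1(103,185),.088,trim=.05)
rep("swing inner top scene",g,c(430,138),c(695,315),.088)
rep("fixed inner top scene",g,c(10,220),c(310,125),.088)
rep("sq xleg inner-top scene",g,c(400,245),c(530,308),.034)
rep("sq xleg outer-top scene",g,c(400,200),c(535,288),.034)
rep("fixed in top",f,c1(305,465),c1(480,445),.088)
E
python3 m2.py
```

```text
9.57 [0.5427 0.1104 0.0217] F [  2.7 -12.1   9. ] M [-1.94 -0.44 -0.1 ] w 0.0122
frame xy mm [ 81.2 -82.6] z 21.7 sq yaw err deg 0.11 F frame [  0.5 -12.4] 9.0
swing end top rms 0.25 38 [[318.3, -4.2], [198.6, -1.2]] deg 178.59
swing inner top scene rms 0.21 40 [[124.0, -0.6], [245.1, -2.5]] deg -0.94
fixed inner top scene rms 0.25 33 [[3.6, -230.3], [4.0, -115.0]] deg 89.79
sq xleg inner-top scene rms 0.32 33 [[78.4, -39.1], [203.1, -35.3]] deg 1.77
sq xleg outer-top scene rms 0.29 40 [[24.7, -0.6], [159.4, -1.9]] deg -0.54
fixed in top rms 0.21 31 [[4.5, -120.1], [-0.7, -230.7]] deg -92.67
```

Call:
play_rows(
  commands=[
    {"translation":[0.03,-0.1,0],"yaw":0,"fingers":0.5},
    {"translation":[0.07,-0.21,0],"yaw":0,"fingers":0.5},
    {"translation":[0.07,-0.21,0],"yaw":0,"fingers":0.5},
    {"translation":[0.07,-0.21,0],"yaw":0,"fingers":0.5},
  ],
)

```text
time: 10.0
position: [0.5422, 0.1127, 0.0217]
orientation: [0.886, 0.464, 0.003, 0.003]
force: [5.9, -9.2, 5.3]
grip_width: 0.0121
```

```bash
python3 m2.py
```

```text
10.0 [0.5422 0.1127 0.0217] F [ 5.9 -9.2  5.3] M [-1.52 -0.9  -0.06] w 0.0121
frame xy mm [ 81.1 -80.2] z 21.7 sq yaw err deg 0.11 F frame [  4.1 -10.1] 5.3
swing end top rms 0.16 40 [[317.3, 0.0], [197.6, 0.4]] deg 179.84
swing inner top scene rms 0.23 40 [[139.9, 0.9], [258.1, 0.8]] deg -0.07
fixed inner top scene rms 0.23 32 [[3.7, -221.4], [4.3, -105.4]] deg 89.68
sq xleg inner-top scene rms 0.36 31 [[71.1, -37.0], [198.3, -35.9]] deg 0.5
sq xleg outer-top scene rms 0.19 36 [[34.3, -0.3], [165.9, 1.9]] deg 0.93
fixed in top rms 0.27 34 [[3.9, -130.8], [-1.1, -241.4]] deg -92.59
```

Call:
play_rows(
  commands=[
    {"translation":[0,-0.08,0],"yaw":0,"fingers":0.5},
    {"translation":[0,-0.14,0],"yaw":0,"fingers":0.5},
    {"translation":[0,-0.14,0],"yaw":0,"fingers":0.5},
    {"translation":[0,-0.14,0],"yaw":0,"fingers":0.5},
  ],
)

```text
time: 10.43
position: [0.5421, 0.1129, 0.0217]
orientation: [0.886, 0.464, 0.003, 0.004]
force: [9.1, -11.6, 2.2]
grip_width: 0.0122
```

```bash
python3 m2.py
```

```text
10.43 [0.5421 0.1129 0.0217] F [  9.1 -11.6   2.2] M [-1.89 -1.54  0.03] w 0.0122
frame xy mm [ 81. -80.] z 21.7 sq yaw err deg 0.11 F frame [  6.9 -13. ] 2.2
swing end top rms 0.08 38 [[315.1, 0.1], [195.4, 0.4]] deg 179.84
swing inner top scene rms 0.22 40 [[103.8, 1.2], [226.4, 1.3]] deg 0.04
fixed inner top scene rms 0.23 32 [[3.7, -221.4], [4.3, -105.4]] deg 89.68
sq xleg inner-top scene rms 0.37 31 [[80.3, -36.1], [206.6, -35.6]] deg 0.23
sq xleg outer-top scene rms 0.2 39 [[33.1, -0.1], [164.8, 2.0]] deg 0.95
fixed in top rms 0.21 32 [[4.1, -124.9], [-1.0, -235.4]] deg -92.64
```

Call:
play_rows(
  commands=[
    {"translation":[0,0,0.1],"yaw":0,"fingers":0.5},
    {"translation":[0,-0.07,0.1],"yaw":0,"fingers":0.5},
    {"translation":[0,-0.07,0.1],"yaw":0,"fingers":0.5},
    {"translation":[0,-0.07,0.1],"yaw":0,"fingers":0.5},
  ],
)

```text
time: 10.87
position: [0.5421, 0.1129, 0.0217]
orientation: [0.886, 0.464, 0.004, 0.004]
force: [8.4, -13.8, 8.6]
grip_width: 0.0121
```

```bash
python3 m2.py; python3 -c "
from h import *
from cell import viewer
g=viewer.grab_frame('scene'); crop(g,290,190,120,80,6,'pics/k1.png')
f=viewer.grab_frame('top'); crop(f,225,200,110,90,6,'pics/k2.png')"
```

```text
10.87 [0.5421 0.1129 0.0217] F [  8.4 -13.8   8.6] M [-2.21 -1.24  0.  ] w 0.0121
frame xy mm [ 81.1 -80. ] z 21.7 sq yaw err deg 0.1 F frame [  5.9 -15.1] 8.6
swing end top rms 0.08 38 [[315.1, 0.1], [195.4, 0.4]] deg 179.84
swing inner top scene rms 0.24 40 [[123.1, 1.0], [243.1, 1.3]] deg 0.17
fixed inner top scene rms 0.23 32 [[3.7, -221.4], [4.3, -105.4]] deg 89.68
sq xleg inner-top scene rms 0.52 35 [[65.3, -35.6], [193.9, -35.9]] deg -0.14
sq xleg outer-top scene rms 0.2 40 [[35.3, -0.1], [166.8, 2.0]] deg 0.93
fixed in top rms 0.24 34 [[4.1, -125.1], [-0.9, -235.7]] deg -92.6
```

View pics/k1.png

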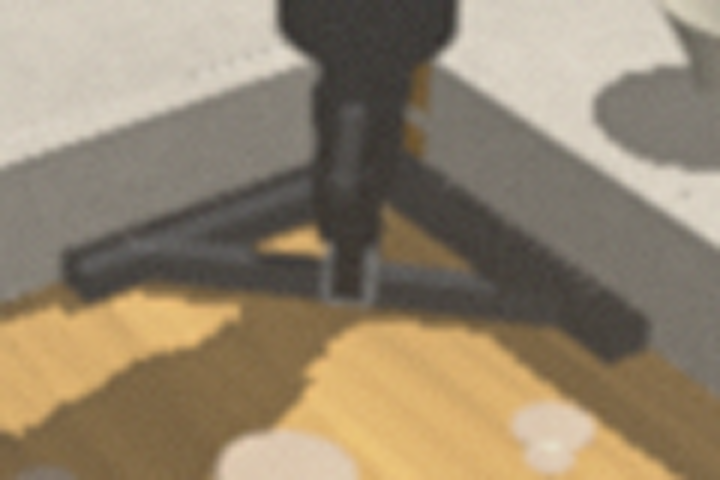

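View pics/k2.png

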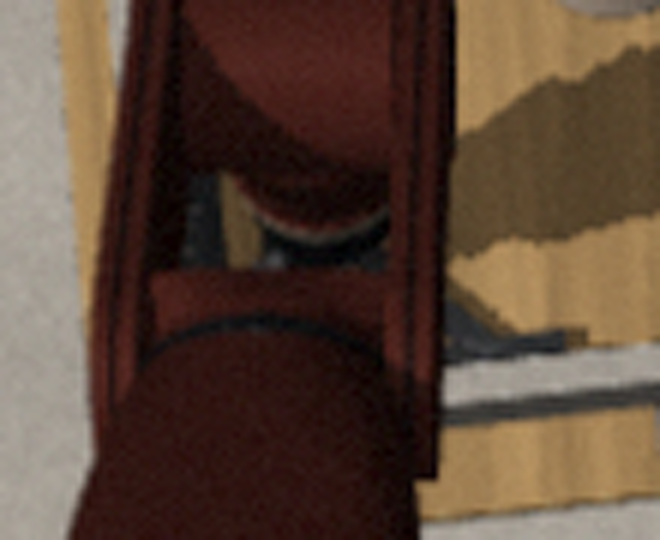

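Call:
play_rows(
  commands=[
    {"translation":[-0.05,-0.05,0.03],"yaw":0,"fingers":0.5},
    {"translation":[-0.1,-0.1,0.05],"yaw":0,"fingers":0.5},
    {"translation":[-0.13,-0.13,0.05],"yaw":0,"fingers":0.5},
    {"translation":[-0.13,-0.13,0.05],"yaw":0,"fingers":0.5},
    {"translation":[-0.13,-0.13,0.05],"yaw":0,"fingers":0.5},
  ],
)

```text
time: 11.48
position: [0.542, 0.1129, 0.0217]
orientation: [0.886, 0.464, 0.006, 0.005]
force: [13.6, -12.7, 4.9]
grip_width: 0.0123
```

```bash
python3 m2.py
```

```text
11.48 [0.542  0.1129 0.0217] F [ 13.6 -12.7   4.9] M [-1.96 -2.03  0.03] w 0.0123
frame xy mm [ 81. -80.] z 21.7 sq yaw err deg 0.1 F frame [ 11.1 -14.9] 4.9
swing end top rms 0.15 40 [[317.3, 0.0], [197.6, 0.4]] deg 179.84
swing inner top scene rms 0.22 40 [[118.1, 1.0], [238.8, 1.3]] deg 0.16
fixed inner top scene rms 0.25 32 [[3.8, -233.0], [4.0, -117.8]] deg 89.89
sq xleg inner-top scene rms 0.34 31 [[71.3, -35.8], [199.0, -35.8]] deg 0.04
sq xleg outer-top scene rms 0.19 36 [[34.3, -0.3], [165.9, 1.9]] deg 0.93
fixed in top rms 0.22 33 [[3.9, -124.2], [-0.9, -234.7]] deg -92.49
```

Call:
play_rows(
  commands=[
    {"translation":[0,0,0.08],"yaw":0,"fingers":0.5},
    {"translation":[0,0,0.08],"yaw":0,"fingers":0.5},
    {"translation":[0,0,0.08],"yaw":0,"fingers":0.5},
    {"translation":[0,0,0.08],"yaw":0,"fingers":0.5},
  ],
)

```text
time: 11.92
position: [0.5421, 0.1129, 0.0217]
orientation: [0.886, 0.464, 0.005, 0.005]
force: [10.1, -12.2, 11.6]
grip_width: 0.012
```

```bash
python3 -c "
from h import *
from cell import viewer
s=st(); fr(s); print(Ro.from_quat(s['orientation']).as_matrix()[:,2].round(4), abs(s['dq']).max())
g=viewer.grab_frame('scene'); cv2.imwrite('pics/z.png',g['pixels'])
s=st(); fr(s)"
```

```text
11.92 [0.5421 0.1129 0.0217] F [ 10.1 -12.2  11.6] M [-2.04 -1.49 -0.01] w 0.012
frame xy mm [ 81. -80.] z 21.7 sq yaw err deg 0.1 F frame [  7.7 -13.8] 11.6
[ 0.0137 -0.0031 -0.9999] 0.0024142517481657213
11.97 [0.5421 0.1129 0.0217] F [ 10.7 -13.1  11.7] M [-1.98 -1.43 -0.01] w 0.012
frame xy mm [ 81. -80.] z 21.7 sq yaw err deg 0.1 F frame [  8.1 -14.8] 11.7
```

View pics/z.png

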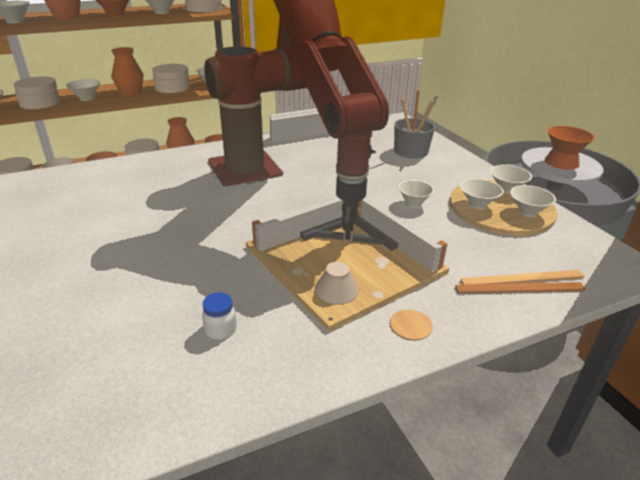

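Call:
play_rows(
  commands=[
    {"translation":[-0.05,-0.05,0],"yaw":0,"fingers":0.5},
    {"translation":[-0.1,-0.1,0],"yaw":0,"fingers":0.5},
    {"translation":[-0.1,-0.1,0],"yaw":0,"fingers":0.5},
    {"translation":[-0.1,-0.1,0],"yaw":0,"fingers":0.5},
  ],
)

```text
time: 12.3
position: [0.542, 0.1129, 0.0217]
orientation: [0.886, 0.464, 0.007, 0.005]
force: [16.1, -11.0, 5.5]
grip_width: 0.0124
```

```bash
python3 -c "
from h import *
s=st(); fr(s); print(Ro.from_quat(s['orientation']).as_matrix()[:,2].round(4), abs(s['dq']).max())"; python3 m2.py
```

```text
12.3 [0.542  0.1129 0.0217] F [ 16.1 -11.    5.5] M [-1.84 -2.34  0.01] w 0.0124
frame xy mm [ 81. -80.] z 21.7 sq yaw err deg 0.1 F frame [ 13.9 -13.7] 5.5
[ 0.0169 -0.0025 -0.9999] 0.0017997852069106736
12.3 [0.542  0.1129 0.0217] F [ 16.1 -11.    5.5] M [-1.84 -2.34  0.01] w 0.0124
frame xy mm [ 81. -80.] z 21.7 sq yaw err deg 0.1 F frame [ 13.9 -13.7] 5.5
swing end top rms 0.11 40 [[317.3, 0.0], [197.6, 0.4]] deg 179.84
swing inner top scene rms 0.22 40 [[118.1, 1.0], [238.8, 1.3]] deg 0.16
fixed inner top scene rms 0.24 31 [[3.6, -228.7], [4.5, -113.4]] deg 89.58
sq xleg inner-top scene rms 0.37 33 [[62.6, -35.9], [191.8, -36.6]] deg -0.3
sq xleg outer-top scene rms 0.21 38 [[19.7, -0.5], [153.2, 1.8]] deg 0.97
fixed in top rms 0.26 34 [[3.1, -146.9], [-1.9, -257.5]] deg -92.62
```

Seated: about 14 N on each board, balanced and at rest, with the swinging board measured within 0.2° of square. I'm handing it in.

```bash
python3 -c "
from cell import r
print(r.sign_off())"
```

```text
the job is handed in; nothing more can be done
None
```

The square is seated in the hinged corner, still gripped and pressing both boards, and the job was handed in at about 12.4 s. I gripped it across the brace, carried it over the frame and lowered it onto the base. I then pushed it along and into the corner until the swinging board came square.

**What the last checks showed:**
- **Swinging board:** within about 0.2° of square in both camera views. The limit is 0.02 rad, about 1.15°.
- **Forces:** about 14 N along each board's normal at the wrist and 5.5 N downward. More travel into the corner raised the force and moved the square no more than 0.2 mm, so I take it as seated. I could not measure the force on each board separately from friction.
- **Position:** the tool stood at x 81, y −80 mm in the frame, against a home of 80, −80. It was at rest, with a grip reading of 12 mm on the 14 mm brace.
- **Bystanders:** the model, bowl and jar looked unmoved in the last scene picture. I did not measure their positions.

**What disagreed or is uncertain:**
- **Scene camera offset:** it put the fixed board's face about 4 mm off in x. I used the top view and the contact positions instead.
- **Square's angle:** the edge fits in the scene view scattered from −0.3° to +1.0°. The tool angle (0.1° error) and the flush contact are the better evidence.
- **Top-view fixed-board angle:** the late fits read −92.6° instead of −90°. The arm hid part of that edge and a shadow crossed it, so I disregarded them.
- **Tilt:** the tool leans about 0.017 rad under the push. That would be within the square's 0.03 rad limit even if the square leaned with it.

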